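# Put the wide scraper away in the drop-front tool cabinet

## Robot

A 6-joint arm with a two-finger parallel gripper is mounted at the origin on the work surface. World frame = base frame: x ahead of the robot, y to its left, z up, the work surface at z = 0. Lengths are in m, angles in rad, forces in N, time in s.
With the tool pointing down it reaches from about 0.375 to 0.925 m from the base axis. Payload 5.7 kg.
Tool frame: the origin (TCP) lies midway between the tips of the shut fingers; the grasp point (between the pads) lies 19 mm behind it; z points along the fingers, y is the line along which they close (so a half turn about z gives the same grasp; the last joint's range is limited). The gripper opens to 88 mm and grips with 3 to 60 N. Pads are 20 mm wide; open, the fingers measure 115 mm over their backs; the gripper's body (75 mm by 178 mm) begins 61 mm behind the grasp point.
Start: joints at [-1.242, 0.359, 1.51, -0, 1.272, -0.115], TCP at [0.258, -0.542, 0.223] pointing down, gripper open.
Joint ranges: [-2.97, 2.97], [-1.01, 2.36], [0.21, 2.38], [-0.96, 4.11], [0.2, 2.71], [-2.98, 2.98]. Speed limits (rad/s): [2.39, 2.39, 3.14, 3.14, 3.14, 3.14].

## Interface

Orientations are given as a unit quaternion [x, y, z, w].
In Python, from bench import move_ptp, servo_line, goto_joints, move_gripper, sleep, inverse_kinematics, capture, PlanningError, close_job, spot_in, silhouettes, current_clock, current_joint_pos, current_qvel, current_joint_torque, current_position, current_orientation, current_force, current_torque, current_finger_gap, current_grip_force gives the robot as it stands. Calls block until the motion is done:
- move_ptp(position, orientation): joint-space move of the TCP to a pose.
- servo_line(position, orientation=None, rate=0.15, contact_N=None): straight line of the TCP; orientation=None keeps the orientation; rate is the mean speed in m/s. With contact_N (N) it stops when the force on the tool has changed by that much, and returns True; else False.
- goto_joints(angles): joint-space move.
- move_gripper(opening): finger opening in m; the grip force is fixed at half the most; returns when the fingers have stopped.
- sleep(seconds).
- inverse_kinematics(position, orientation): joint angles nearest the present ones, or None.
- capture(name): name is "side" or "top"; returns a dict with "image" (420x560x3 uint8, blue, green, red), "range_z" (420x560 float32, m along the optical axis (not along the pixel's ray), 0 where there is no reading), "intrinsics" (3x3 intrinsics, pixels), "R" (3x3) and "t" (3): a world point X has camera coordinates R X + t. Camera axes: x right, y down, z forward; pixel columns grow to the right and rows downward; lengths in m; the calibration is good to about 2 mm. A picture is of the moment at which its call begins.
A pose or a line that the arm cannot do raises PlanningError and nothing moves.
- close_job(): hands the job in; it is judged then, once.
Trained networks look in the newest picture that a camera, given by its name, has taken for a name from the list of things; names that differ only in an ending like _2 or _b are one class to them, and where a whole thing is asked for, a point or a joint stands for the part that bears it (a point fixed in the world has none). Each returns a list of dicts, best first, with "conf" (0 to 1); they miss things now and then, are a little off and sometimes report something else, mostly with a low value. They report only what shows in the picture. A call takes as long as a camera call. They do not tell look-alikes from the thing itself.
- spot_in(camera, query): "xy" ([column, row] in pixels, amid what is visible of it).
- silhouettes(camera, query): "region" (420x560 bool, what is visible of it) and "xy" ([column, row] in pixels, amid what is visible of it).
Readings, each from a call of its own:
- current_clock(): time.
- current_joint_pos(): joint angles.
- current_qvel(): joint speeds.
- current_joint_torque(): joint torques, N m.
- current_position(): TCP position.
- current_orientation(): TCP orientation.
- current_force(): force on the tool from outside, world axes, zero at the start.
- current_torque(): the same for the moment, N m.
- current_finger_gap(): finger opening in m.
- current_grip_force(): force on a finger pad.
Only numpy, scipy, OpenCV 4.12 (cv2) and the standard library are available. Lean on these libraries where they do the work, as an engineer would, in place of code of your own. Each camera call takes 0.05 s, during which the arm holds its last target. There are 200 camera calls.

## Task

Put the wide scraper away: pull down the drop-front door of the small bench cabinet until it is fully open, slide the scraper blade first, flat against the door, all the way into the wide slot of the holder on the door's inside, then push the door up until it is fully shut with the scraper still home in its slot. Leave the other loose things where they are.

Things in the scene. Friction and masses are not known exactly. Their poses are not given: they have to be found in the camera images.
- hinge (a point): Centre of the hinge line of the cabinet's bottom-hinged door, 35 mm above the bench, in the plane of the door's inner face; fixed to the cabinet. Axes: x into the cabinet (away from the robot), y along the hinge, z up. The grey cabinet is 230 mm wide (y), 150 mm deep, its steel roof 203 mm above the bench; the roof's underside is 195 mm up, 8 mm thick.
- door (a joint): Hinge angle of the plywood door: 0 shut (upright), 1.35 rad fully open (sloping down from its free edge to the hinge, inner face up). 230 mm wide, 195 mm from hinge to free edge, 12 mm thick (on the robot's side of the hinge line). Shut, its edge stands 27 mm above the roof and can be hooked from behind. The hinge is a little stiff; leaning out far, the door sinks open by itself.
- door_edge (a point): Middle of the door's free edge, on its inner face. Axes: x is the inner face's normal (into the cabinet when shut, up when open), y along the door's width, z from hinge to free edge.
- slot (a point): Centre of the floor of the wide slot in the wooden holder, on the door's inner face, 15 mm from the hinge line. z points to the slot's mouth (to the door's free edge), x is the inner face's normal. Slot: 52 mm wide (y), 50 deep (z), 7 high (x) under a 6 mm cover. A narrow slot, 22 mm wide, lies beside it at +y. The holder's place across the door varies; it is clamped firmly.
- wide_scraper: Flat scraper 130 mm long lying on the bench: steel blade 46 mm wide, 60 mm long, 3 mm thick, wooden handle 70 mm long, 28 mm wide, 18 mm high; blade and handle undersides are flush. Origin: centre of its underside; x points to the blade's tip (65 mm ahead), the handle's middle is at x = -30 mm; z up. 110 g or so.
- wide_scraper_tip (a point): Middle of the blade's front edge of the wide scraper, on its underside.
- narrow_scraper: Scraper of the same length and make with a blade of only 18 mm and a handle of 20 mm; a bystander, on the other side of the cabinet. Origin: centre of its underside, x to the blade tip.
- tape: Roll of paper tape lying flat, 90 mm across, 25 mm high; a bystander. Origin: centre of its underside.
- glue: White glue bottle, 56 mm across, 110 mm high; a bystander. Origin: centre of its underside.
- driver: Screwdriver lying on the bench; a bystander.
- tin: Small tin, 52 mm across, 32 mm high, standing at the back of the cabinet's roof; a bystander. Origin: centre of its underside.
There are look-alikes about, which are no part of the job. There is more than one size of the wide_scraper; the one meant has the size given above.

How it is judged:
By the outcome, as a careful person would: the job done as asked, in the order asked, and still so for the second after the job is handed in, with the robot touching nothing.
It also fails if it takes over 72 s, if anything falls off the work surface, if the arm or the gripper's body presses on something with over 40 N, if the wrist force passes 120 N, or if a joint passes its speed limit or range.

## Working session

There is one attempt and no reset: what is moved stays moved. The work goes in short steps, each a Python script; the robot and the scene stay as the last script left them, time stands still between calls to the robot, and variables do not carry over. Pictures are saved under pics/ and viewed, at most 10 in all, crops included, and the job is handed in when it is done.

```bash
ls; mkdir -p pics
cat > h.py <<'E'
import numpy as np, cv2
from bench import *
from scipy.spatial.transform import Rotation as Ro
def cloud(c):
    K=np.array(c["intrinsics"]);d=c["range_z"];R=np.array(c["R"]);t=np.array(c["t"])
    v,u=np.mgrid[:d.shape[0],:d.shape[1]]
    P=np.stack([(u-K[0,2])/K[0,0]*d,(v-K[1,2])/K[1,1]*d,d],-1)
    W=(P-t)@R
    W[d==0]=np.nan
    return W
def quat(M): return Ro.from_matrix(np.array(M)).as_quat()
E
python3 - <<'E'
from h import *
for n in("top","side"):
    c=capture(n); W=cloud(c); np.save(f"{n}.npy",W); cv2.imwrite(f"pics/{n}.png",c["image"])
    print(n,"cam at",-np.array(c["R"]).T@c["t"], "t",current_clock())
    for q in("wide_scraper","narrow_scraper","door","slot","tape","glue","tin","driver"):
        for s in silhouettes(n,q)[:4]:
            m=s["region"]; p=W[m]; p=p[~np.isnan(p[:,0])]
            if len(p)<5: continue
            r=cv2.minAreaRect((p[:,:2]*1000).astype(np.float32))
            print(q,round(s["conf"],2),np.round(s["xy"]),"med",np.round(np.median(p,0),3),"zmax",np.round(np.percentile(p[:,2],97),3),"rect",[np.round(x,0) for x in r])
E
```

```text
pics
top cam at [ 0.35649755 -0.05213661  1.20445092] t 0.05
wide_scraper 0.9 [431. 245.] med [ 0.492 -0.463  0.004] zmax 0.015 rect [array([ 499., -460.]), array([93., 35.]), np.float64(40.0)]
wide_scraper 0.86 [380. 244.] med [ 0.496 -0.326  0.005] zmax 0.021 rect [array([ 488., -328.]), array([126.,  43.]), np.float64(26.0)]
wide_scraper 0.73 [329. 292.] med [ 0.352 -0.178  0.003] zmax 0.015 rect [array([ 352., -167.]), array([87., 36.]), np.float64(89.0)]
narrow_scraper 0.55 [153. 244.] med [0.501 0.313 0.013] zmax 0.02 rect [array([514., 316.]), array([ 29., 128.]), np.float64(80.0)]
door 0.89 [278. 174.] med [ 0.641 -0.042  0.18 ] zmax 0.23 rect [array([644., -43.]), array([228.,  18.]), np.float64(85.0)]
tape 0.8 [395. 298.] med [ 0.328 -0.325  0.024] zmax 0.029 rect [array([ 328., -322.]), array([86., 88.]), np.float64(20.0)]
tape 0.64 [279. 150.] med [ 0.707 -0.043  0.202] zmax 0.228 rect [array([723., -57.]), array([245., 179.]), np.float64(85.0)]
glue 0.98 [401. 178.] med [ 0.661 -0.37   0.075] zmax 0.111 rect [array([ 666., -376.]), array([53., 48.]), np.float64(33.0)]
ti
[... 1146 characters left out ...]
23 rect [array([642., -41.]), array([234.,  27.]), np.float64(83.0)]
door 0.62 [281. 155.] med [ 0.662 -0.361  0.06 ] zmax 0.11 rect [array([ 699., -412.]), array([ 51., 158.]), np.float64(39.0)]
tape 0.62 [367. 189.] med [ 0.332 -0.318  0.017] zmax 0.029 rect [array([ 309., -195.]), array([ 81., 416.]), np.float64(10.0)]
glue 0.94 [281. 156.] med [ 0.661 -0.362  0.06 ] zmax 0.11 rect [array([ 699., -412.]), array([ 52., 158.]), np.float64(39.0)]
tin 0.71 [223. 152.] med [ 0.768 -0.098  0.231] zmax 0.238 rect [array([ 770., -107.]), array([49., 48.]), np.float64(45.0)]
driver 0.62 [295. 339.] med [0.363 0.3   0.02 ] zmax 0.028 rect [array([331., 314.]), array([ 36., 200.]), np.float64(57.0)]
```

View pics/top.png

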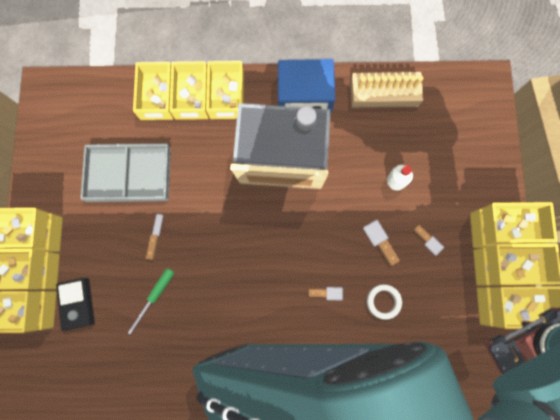

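Run:
```python
from h import *
W=np.load("top.npy"); 
import cv2
# door top edge and front
m=(W[...,2]>.215)&(W[...,0]<.70)&(abs(W[...,1])<.3)
p=W[m]; r=cv2.minAreaRect((p[:,:2]*1000).astype(np.float32)); print("dooredge",r,np.median(p[:,2]),len(p), np.round(np.percentile(p,[1,99],0),3))
f=np.polyfit(p[:,1],p[:,0],1);print("fit",f)
m=(W[...,2]>.19)&(W[...,2]<.215)&(W[...,0]>.65); p=W[m]; r=cv2.minAreaRect((p[:,:2]*1000).astype(np.float32)); print("roof",r,np.median(p[:,2]))
# scraper
q=silhouettes("top","wide_scraper")
for s in q:
    p=W[s["region"]]; p=p[~np.isnan(p[:,0])]
    h=p[p[:,2]>.012]; b=p[p[:,2]<.008]
    for n,x in(("handle",h),("low",b)):
        if len(x)>3: print(np.round(s["xy"]),n,[np.round(a,1) for a in cv2.minAreaRect((x[:,:2]*1000).astype(np.float32))],x.mean(0).round(4),len(x))
```

```text
dooredge ((412.0339050292969, -21.0938720703125), (516.2788696289062, 431.9391174316406), 16.444591522216797) 0.8115615804292599 20245 [[ 0.169 -0.288  0.227]
 [ 0.643  0.11   0.895]]
fit [-0.21776691  0.26104223]
roof ((737.8277587890625, -50.731178283691406), (230.15890502929688, 152.7089385986328), 85.33397674560547) 0.20230366666411018
[431. 245.] handle [array([ 513.9, -442.5]), array([44.7, 19.7]), np.float64(43.8)] [ 0.5122 -0.4437  0.0137] 60
[431. 245.] low [array([ 496.6, -461.8]), array([85.8, 34.8]), np.float64(40.5)] [ 0.4822 -0.472   0.002 ] 191
[380. 244.] handle [array([ 462.1, -342.6]), array([68.1, 27.1]), np.float64(28.7)] [ 0.4622 -0.3418  0.0171] 233
[380. 244.] low [array([ 515.6, -314.5]), array([63.8, 43.4]), np.float64(26.4)] [ 0.5171 -0.3133  0.0024] 295
[329. 292.] handle [array([ 351.7, -145.2]), array([43.9, 18.9]), np.float64(89.5)] [ 0.3531 -0.146   0.0136] 62
[329. 292.] low [array([ 351.2, -187.8]), array([44.5, 35.6]), np.float64(88.6)] [ 0.3503 -0.1895  0.0012] 195
```

The top view shows the cabinet at (282,145) and the real wide scraper at (380,244), 126×43 mm. The scrapers at (431,245) and (329,292) are short look-alikes. The narrow scraper, driver, tape and glue are clear of the work area. Next I'll fit the door and open it.

```bash
cat >> h.py <<'E'
import json,os
if os.path.exists("hinge.json"):
    _h=json.load(open("hinge.json")); HG=np.array(_h["h"]); YAW=_h["yaw"]
    C=Ro.from_euler("z",YAW).as_matrix()
    def cab(v): return HG+C@np.array(v,float)
    def dirs(th): # door axis (hinge->edge), inner normal, cabinet frame
        return np.array([-np.sin(th),0,np.cos(th)]),np.array([np.cos(th),0,np.sin(th)])
E
python3 - <<'E'
from h import *
W=np.load("top.npy"); 
m=(W[...,2]>.222)&(W[...,2]<.238)&(W[...,0]<.68)&(W[...,0]>.61)&(W[...,1]>-.2)&(W[...,1]<.1)
p=W[m]; r=cv2.minAreaRect((p[:,:2]*1000).astype(np.float32)); print("edge",r,np.median(p[:,2]),len(p))
f=np.polyfit(p[:,1],p[:,0],1); print("fit",f,np.arctan(-f[0]),"mid",p.mean(0),"x at",np.polyval(f,-.043))
yaw_e=-np.arctan(f[0])
m=(W[...,2]>.195)&(W[...,2]<.212)&(W[...,0]>.64)&(W[...,0]<.85)&(W[...,1]>-.2)&(W[...,1]<.1)
p2=W[m]; r2=cv2.minAreaRect((p2[:,:2]*1000).astype(np.float32)); print("roof",r2)
m=(W[...,2]>.06)&(W[...,2]<.19)&(W[...,0]<.68)&(W[...,0]>.61)&(W[...,1]>-.14)&(W[...,1]<.06); S=np.load("side.npy")
yaw=yaw_e
c,s=np.cos(yaw),np.sin(yaw)
for nm,q in(("edge",p),("roof",p2),("front",W[m])):
    a=q[:,0]*c+q[:,1]*s; b=-q[:,0]*s+q[:,1]*c; print(nm,"x",np.percentile(a,[1,5,50,95,99]).round(4),"y",np.percentile(b,[0.5,99.5]).round(4),len(q))
print("grip",current_finger_gap(),current_position(),current_orientation())
E
```

```text
edge ((641.0923461914062, -42.84613037109375), (228.7190704345703, 12.813772201538086), 85.42741394042969) 0.22791269842927583 517
fit [0.0796613  0.64394806] -0.07949343179983712 mid [ 0.64054207 -0.04275595  0.22793774] x at 0.6405226271258233
roof ((725.1122436523438, -49.60182189941406), (230.16436767578125, 178.44915771484375), 85.42945861816406)
edge x [0.6362 0.6366 0.6419 0.6476 0.6486] y [-0.1057  0.122 ] 517
roof x [0.6637 0.6684 0.7321 0.8056 0.8129] y [-0.1056  0.122 ] 5176
front x [0.6396 0.6401 0.6432 0.6485 0.6498] y [-0.0883  0.1105] 684
grip 0.08735634868783983 [ 0.257633   -0.54186321  0.22266002] [ 9.75479374e-01  2.20090870e-01  5.43910731e-06 -1.11572520e-05]
```

```bash
python3 - <<'E'
import numpy as np,json
yaw=-0.0796;c,s=np.cos(yaw),np.sin(yaw);x,y=.6482,.0082
json.dump(dict(h=[x*c-y*s,x*s+y*c,.035],yaw=yaw),open("hinge.json","w"))
E
cat hinge.json
python3 - <<'E'
from h import *
# tool: z down, y along hinge (choose branch reachable)
def best(pos,Ms):
    o=[]
    for M in Ms:
        q=quat(M); j=inverse_kinematics(pos,q)
        if j is not None: o.append((np.abs(np.array(j)-current_joint_pos()).max(),q,j))
    return min(o,key=lambda a:a[0]) if o else None
Z=np.diag([1.,-1,-1])
s=.177
def tip(th,ov=0.0):
    a,n=dirs(th); return cab(s*a+np.array([.010,0,0])-ov*n)
pre=tip(0)+C@[.008,0,.07]
b=best(pre,[C@Z,C@Z@np.diag([-1,-1,1])]); q=b[1]; print(b, pre)
ths=np.append(np.linspace(.1,1.3,9),1.36)
for th in ths: 
    if inverse_kinematics(tip(th),q) is None: print("no ik",th)
move_gripper(0.0)
move_ptp(pre,q); print(current_clock())
print(servo_line(tip(0)+C@[.006,0,0],q,rate=.1,contact_N=8),current_position())
for th in ths[:-1]:
    servo_line(tip(th,.003),q,rate=.15)
    print(round(th,2),current_force().round(1) if hasattr(current_force(),'round') else current_force())
r=servo_line(tip(1.40,.004),q,rate=.04,contact_N=12); print(r,current_force(),current_position(),tip(1.35),current_clock())
E
```

```text
{"h": [0.6467995655451227, -0.0433682142892745, 0.035], "yaw": -0.0796}(np.float64(1.546993272077186), array([0.03978949, 0.99920808, 0.        , 0.        ]), array([-1.70891790e-01,  4.13292199e-01,  1.27631321e+00, -4.44089210e-16,
        1.45198725e+00, -1.66208812e+00])) [ 0.66474257 -0.0447995   0.282     ]
4.5917
False [ 0.66324192 -0.04479292  0.21260551]
0.1 [ 0.4 -0.5 -0.3]
0.25 [ 0.6 -0.4 -0.3]
0.4 [1.  0.6 0.4]
0.55 [0.1 0.4 0.2]
0.7 [-1.  -1.4 -0.4]
0.85 [ 0.7 -0.2  0.2]
1.0 [ 0.  -0.3 -0.8]
1.15 [ 0.4 -0.6  0.4]
1.3 [ 1.3  0.5 -0.3]
True [-2.49685718  0.28529062 11.56080506] [ 0.48739031 -0.03088671  0.07673068] [ 0.48461172 -0.03043073  0.07376418] 8.6417
```

```bash
cat >> h.py <<'E'
TO=1.35
ZT=np.array([np.cos(TO),0,-np.sin(TO)])
def toolS(sg):
    y=np.array([0,sg,0.]); return np.stack([np.cross(y,ZT),y,ZT],1)
E
python3 - <<'E'
from h import *
yaw=np.radians(27.6); RS=Ro.from_euler("z",yaw).as_matrix()
hp=np.array([.462,-.3425,0])-RS@[.002,0,0]
a,n=dirs(TO); RD=C@np.stack([-a,np.cross(n,-a),n],1)
for sg in(1,-1):
    j=inverse_kinematics(hp+[0,0,.005],quat(RS@toolS(sg))); k=inverse_kinematics(cab(.11*a+.006*n),quat(RD@toolS(sg))); print(sg,None if j is None else np.round(j,2),None if k is None else np.round(k,2))
print(current_joint_pos())
p=np.array(current_position()); servo_line(p+[0.02,0,.10],rate=.25)
sg=1
q=quat(RS@toolS(sg)); 
if inverse_kinematics(hp+[0,0,.005],q) is None: sg=-1; q=quat(RS@toolS(sg))
move_ptp(hp+[0,0,.15],q); print(current_clock())
move_gripper(.05)
for nme in("top","side"):
    c=capture(nme); W=cloud(c); np.save(nme+"2.npy",W); cv2.imwrite(f"pics/{nme}2.png",c["image"])
    for qn in("slot","door"):
        for s in silhouettes(nme,qn)[:2]:
            p=W[s["region"]]; print(nme,qn,s["conf"],s["xy"],np.nanmedian(p,0))
c=cv2.imread("pics/top2.png")[120:300,180:420]; d=cv2.imread("pics/side2.png")[140:320,160:400]
cv2.imwrite("pics/c2.png",np.vstack([cv2.resize(c,None,fx=1.66,fy=1.66),cv2.resize(d,None,fx=1.66,fy=1.66)]))
# door plane fit
W=np.load("top2.npy").reshape(-1,3); L=(W-HG)@C
m=(L[:,0]>-.18)&(L[:,0]<-.08)&(abs(L[:,1])<.1)&(L[:,2]>0)&(L[:,2]<.08)
f=np.polyfit(L[m][:,0],L[m][:,2],1); print("door slope",f,"th",np.pi/2+np.arctan(f[0]),m.sum())
m2=(abs(L[:,1])<.13)&(L[:,0]>-.25)&(L[:,0]<-.1)&(L[:,2]>.03-.0)&(L[:,2]<.08);print(np.percentile(L[m2],[1,50,99],0))
E
```

```text
1 None [-0.19  0.47  1.8  -0.    0.87 -1.68]
-1 [-0.91  0.58  1.84  0.34  0.71 -0.07] [-0.19  0.47  1.8  -0.    0.87  1.46]
[-2.04897269e-01  3.92812073e-01  1.90887825e+00  9.55350979e-05
  8.35690099e-01 -1.69617549e+00]
10.7417
top slot 0.61 [285.2, 189.5] [ 0.62753183 -0.06044323  0.05497269]
top door 0.59 [275.4, 213.7] [ 0.5595342  -0.03754447  0.05850002]
side slot 0.75 [259.1, 213.4] [ 0.62583472 -0.05538512  0.05410052]
side door 0.81 [275.5, 224.4] [ 0.55902243 -0.02056483  0.05841686]
door slope [-0.21244135  0.00435792] th 1.3614670542475544 2583
[[-0.17583353 -0.1128016   0.03011417]
 [-0.14940334 -0.00129839  0.03619098]
 [-0.11052382  0.11213441  0.04473552]]
```

View pics/c2.png

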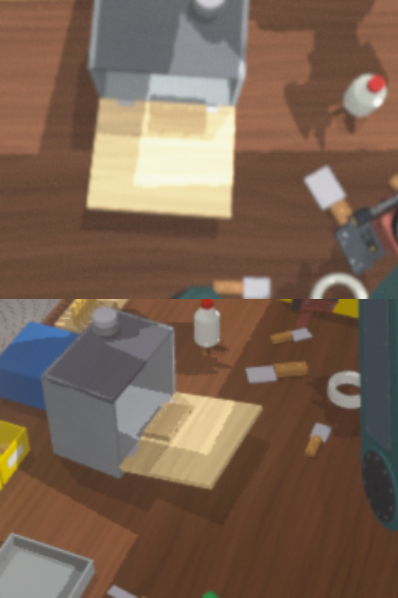

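The door is open: its inner face runs from (90,210) to (235,100) in the crop, and the holder sits at about (180,118), near the hinge. Next I'll get holder details and a more precise scraper pose, then grasp.

Run:
```python
from h import *
for nm in("top2","side2"):
    W=np.load(nm+".npy").reshape(-1,3); 
    b=W[(W[:,0]>.3)&(W[:,0]<.42)&(W[:,1]>-.05)&(W[:,1]<.15)&(abs(W[:,2])<.02)]; print(nm,"bench",np.nanmedian(b[:,2]))
    L=(W-HG)@C
    m=(L[:,0]>-.185)&(L[:,0]<-.08)&(abs(L[:,1])<.1)&(L[:,2]>0)&(L[:,2]<.08)
    f=np.polyfit(L[m][:,0],L[m][:,2],1); print("slope",f,"th",np.pi/2+np.arctan(f[0]))
    dd=L[:,2]-np.polyval(f,L[:,0])
    m=(L[:,0]>-.26)&(L[:,0]<-.1)&(abs(L[:,1])<.13)&(abs(dd)<.005);print("free edge x",np.percentile(L[m][:,0],[.5,2]),"y",np.percentile(L[m][:,1],[.5,99.5]))
    m=(L[:,0]>-.09)&(L[:,0]<-.005)&(abs(L[:,1])<.12)&(dd>.008)&(dd<.02); H=L[m]
    print("holder n",m.sum(),"h",np.percentile(dd[m],[5,50,95]).round(4),"x",np.percentile(H[:,0],[1,5,95,99]).round(4),"y",np.percentile(H[:,1],[1,5,50,95,99]).round(4))
    # height map along y
    for y0 in np.arange(-.08,.08,.01):
        k=(L[:,0]>-.06)&(L[:,0]<-.03)&(abs(L[:,1]-y0)<.005)&(abs(dd)<.03); print(round(y0,3),k.sum(),np.round(np.median(dd[k])*1000,1),end=" | ")
    print()
W=np.load("top.npy"); q=W[(W[...,0]>.42)&(W[...,0]<.56)&(W[...,1]>-.39)&(W[...,1]<-.26)]
h=q[(q[:,2]>.010)&(q[:,2]<.03)]; bl=q[(q[:,2]>.002)&(q[:,2]<.005)]
print("handle",cv2.minAreaRect((h[:,:2]*1000).astype(np.float32)),len(h))
```

```text
top2 bench -0.0006627184660185379
slope [-0.21244135  0.00435792] th 1.3614670542475544
free edge x [-0.17514418 -0.17432409] y [-0.11358366  0.11362135]
holder n 461 h [0.0092 0.0121 0.0156] x [-0.0458 -0.0439 -0.0073 -0.0052] y [-0.0664 -0.0627 -0.0206  0.0228  0.0263]
-0.08 41 -0.5 | -0.07 34 -1.0 | -0.06 41 7.8 | -0.05 41 0.2 | -0.04 40 10.1 | -0.03 43 6.7 | -0.02 38 1.3 | -0.01 41 8.6 | -0.0 43 6.6 | 0.01 38 6.0 | 0.02 42 9.4 | 0.03 35 -0.2 | 0.04 36 -0.7 | 0.05 37 -0.3 | 0.06 37 -0.1 | 0.07 35 -1.0 | 
side2 bench -0.0006014639762151375
slope [-0.2050501   0.00465078] th 1.3685496464070923
free edge x [-0.17847968 -0.17755982] y [-0.11303284  0.11742137]
holder n 225 h [0.0086 0.012  0.0157] x [-0.0488 -0.0472 -0.0071 -0.0057] y [-0.0656 -0.0621 -0.0179  0.0253  0.0275]
-0.08 10 -0.4 | -0.07 14 0.6 | -0.06 21 9.1 | -0.05 22 8.0 | -0.04 20 7.3 | -0.03 24 2.5 | -0.02 22 7.6 | -0.01 21 6.9 | -0.0 24 5.0 | 0.01 21 0.8 | 0.02 21 9.9 | 0.03 38 1.7 | 0.04 20 -2.4 | 0.05 21 -2.1 | 0.06 20 -0.8 | 0.07 21 -1.0 | 
handle ((461.735107421875, -343.9584045410156), (69.96446228027344, 29.338096618652344), 28.89954948425293) 263
```

Run:
```python
import cv2,numpy as np
a=cv2.imread("pics/top2.png")[160:260,220:350]; b=cv2.imread("pics/side2.png")[185:285,215:345]
cv2.imwrite("pics/c3.png",np.hstack([cv2.resize(a,(400,308),interpolation=2),cv2.resize(b,(400,308),interpolation=2)]))
```

```text
(no output)
```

View pics/c3.png

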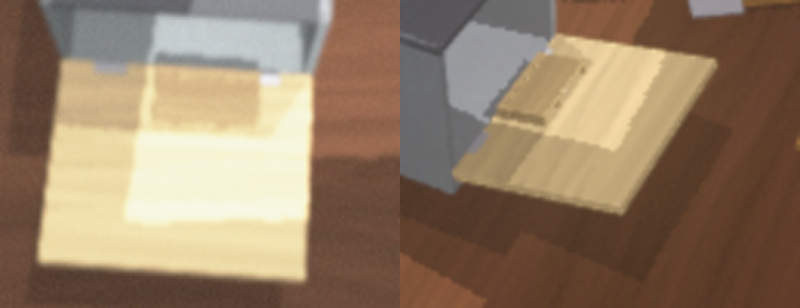

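The free edge and the contact point both put the hinge about 13 mm deeper than I assumed, so the door started slightly ajar. With that shift, the contact angle gives 1.35 rad. The close-up shows the holder on the open door, mouth toward the robot. I'll correct the hinge and grasp the scraper.

```bash
python3 - <<'E'
from h import *
json.dump(dict(h=list(HG+C@[.0132,0,0]),yaw=YAW),open("hinge.json","w"))
E
cat >> h.py <<'E'
YS=-.0338
a_,n_=dirs(TO)
RD=C@np.stack([-a_,np.cross(n_,-a_),n_],1)
OFF=np.array([-.032,0,.005])   # TCP in scraper frame
QD=quat(RD@toolS(-1))
def on_door(tip_s,up,dy=0,dx=0): # TCP for scraper tip at tip_s from hinge, underside up above face
    org=cab(a_*(tip_s+.065)+n_*up+np.array([0,YS+dy,0]))
    return org+RD@(OFF+[dx,0,0])
E
python3 - <<'E'
from h import *
RS=Ro.from_euler("z",np.radians(28.3)).as_matrix()
hp=np.array([.4617,-.3437,0])+RS@[-.002,0,0]+[0,0,.005]
q=quat(RS@toolS(-1)); 
for s_ in(.1,.05,.015): print(np.round(inverse_kinematics(on_door(s_,.001),QD),2))
servo_line(hp+[0,0,.06],q,rate=.25)
print(servo_line(hp,q,rate=.1,contact_N=8),current_position()-hp)
move_gripper(0.0); print("gap",current_finger_gap(),current_grip_force())
servo_line(hp+[0,0,.12],q,rate=.2)
print("gap",current_finger_gap(),current_force())
move_ptp(on_door(.085,.04),QD); print(current_clock(),current_position()-on_door(.085,.04))
p=np.array(current_position())
for nm in("top","side"):
    c=capture(nm); W=cloud(c); cv2.imwrite(f"pics/{nm}3.png",c["image"]); np.save(nm+"3.npy",W)
    L=(W.reshape(-1,3)-HG)@C@np.stack([-(a_),[0,1,0],n_],1)  # scraper-axes coords: x=-s, y, height
    k=(L[:,0]>-.16)&(L[:,0]<-.07)&(abs(L[:,1]-YS)<.05)&(L[:,2]>.033)&(L[:,2]<.055); B=L[k]
    print(nm,len(B),np.percentile(B,[1,5,50,95,99],0).round(4).tolist())
    B2=B[(B[:,0]>-.13)]; 
    print(cv2.minAreaRect((B2[:,:2]*1000).astype(np.float32)), "slope",np.polyfit(B2[:,0],B2[:,2],1))
a=cv2.imread("pics/top3.png")[140:290,200:400]; b=cv2.imread("pics/side3.png")[140:290,180:380]
cv2.imwrite("pics/c4.png",np.hstack([cv2.resize(a,(400,300)),cv2.resize(b,(400,300))]))
E
```

```text
[-0.28  0.36  1.94 -0.    0.84  1.37]
[-0.26  0.44  1.84 -0.    0.87  1.39]
[-0.25  0.48  1.77 -0.    0.89  1.4 ]
False [ 0.00038979 -0.00040221  0.00056067]
gap 0.02750158665535706 29.992931485176086
gap 0.0273147714159879 [ 0.15110332 -0.12395893 -1.94314089]
15.6417 [-0.00017898 -0.00034399 -0.00061892]Traceback (most recent call last):
  File "<stdin>", line 17, in <module>
    return _quantile_unchecked(
        a, q, axis, out, overwrite_input, method, keepdims, weights)
    return _ureduce(a,
                    func=_quantile_ureduce_func,
    ...<5 lines>...
                    overwrite_input=overwrite_input,
                    method=method)
    r = func(a, **kwargs)
    result = _quantile(arr,
                       quantiles=q,
    ...<2 lines>...
                       out=out,
                       weights=wgt)
    slices_having_nans = np.isnan(arr[-1, ...])
                                  ~~~^^^^^^^^^
IndexError: index -1 is out of bounds for axis 0 with size 0
```

Run:
```python
from h import *
M=C@np.stack([-(a_),[0,1,0],n_],1)
c=capture("side"); W=cloud(c); cv2.imwrite(f"pics/side3.png",c["image"]); np.save("side3.npy",W)
for nm in("top","side"):
    L=(np.load(nm+"3.npy").reshape(-1,3)-HG)@M
    k=(L[:,0]>-.16)&(L[:,0]<-.07)&(abs(L[:,1]-YS)<.06)&(L[:,2]>.02)&(L[:,2]<.06); B=L[k]
    print(nm,len(B))
    if len(B)>10:
        print(np.percentile(B,[1,5,50,95,99],0).round(4).tolist())
        B2=B[(B[:,0]>-.125)&(B[:,2]>.034)]; print(cv2.minAreaRect((B2[:,:2]*1000).astype(np.float32)),len(B2), "slope",np.polyfit(B2[:,0],B2[:,2],1))
a=cv2.imread("pics/top3.png")[140:290,200:400]; b=cv2.imread("pics/side3.png")[140:290,180:380]
cv2.imwrite("pics/c4.png",np.hstack([cv2.resize(a,(400,300)),cv2.resize(b,(400,300))]))
```

```text
top 0
side 157
[[-0.158, -0.0522, 0.035], [-0.1532, -0.0484, 0.0371], [-0.1152, -0.025, 0.0402], [-0.0887, -0.0116, 0.0515], [-0.0859, -0.0089, 0.0559]]
((-104.93093872070312, -30.58905029296875), (45.0806884765625, 40.49944305419922), 84.99967956542969) 100 slope [0.00233408 0.04034251]
```

View pics/c4.png

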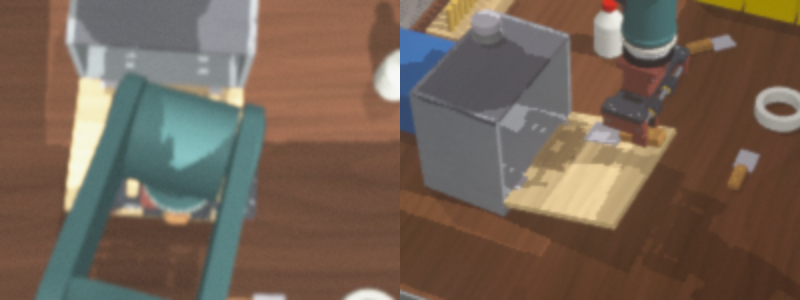

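The scraper is held straight and flat. Its blade, at (600,133) in the side view, points at the holder mouth. Next I'll lower it to the door and slide it in.

Run:
```python
from h import *
M=C@np.stack([-(a_),[0,1,0],n_],1)
def up(): # current underside height / tip s implied by TCP
    d=(np.array(current_position())-on_door(0,0))@M; return d.round(4)
servo_line(on_door(.085,.010),QD,rate=.15)
f0=np.array(current_force())
r=servo_line(on_door(.085,-.006),QD,rate=.03,contact_N=5); print("touch",r,up(),(np.array(current_force())-f0).round(1))
u=up()[2]+.0008
servo_line(on_door(.085,u),QD,rate=.05); print(up(),(np.array(current_force())-f0).round(1))
r=servo_line(on_door(.012,u),QD,rate=.04,contact_N=10); print("slide",r,up(),(np.array(current_force())-f0).round(1),current_torque(),current_clock(),current_finger_gap())
capture("side") and None
```

```text
touch True [-0.084  -0.0002  0.0009] [-1.7 -0.7  4.3]
[-0.0851  0.0001  0.0017] [-2.3 -0.7  0.4]
slide False [-0.0122 -0.      0.0017] [-1.9  0.3  0.7] [0.04832649 0.00361881 0.00213996] 18.7167 0.027535172594800504
```

Run:
```python
from h import *
M=C@np.stack([-(a_),[0,1,0],n_],1)
def up(): return ((np.array(current_position())-on_door(0,0))@M).round(4)
u=up()[2]; f0=np.array(current_force())
r=servo_line(on_door(-.002,u),QD,rate=.03,contact_N=12); print("slide",r,up(),(np.array(current_force())-f0).round(1),current_clock(),current_finger_gap())
c=capture("side"); W=cloud(c); L=(W.reshape(-1,3)-HG)@M; cv2.imwrite("pics/side5.png",c["image"])
k=(L[:,0]>-.12)&(L[:,0]<-.0)&(abs(L[:,1]-YS)<.012)&(L[:,2]>-.01)&(L[:,2]<.03)
for x in np.arange(-.12,0,.006):
    z=L[k&(abs(L[:,0]-x)<.003)]; print(round(x,3),len(z),np.round(np.median(z[:,2])*1000,1) if len(z) else "",end=" | ")
cv2.imwrite("pics/c5.png",cv2.resize(c["image"][170:270,210:340],None,fx=4.5,fy=4.5,interpolation=2))
```

```text
slide True [-0.0119  0.0002  0.0009] [-1.3 -0.1  5.8] 19.025 0.028120882401430965
-0.12 2 21.3 | -0.114 2 15.0 | -0.108 0  | -0.102 0  | -0.096 0  | -0.09 1 10.9 | -0.084 1 8.9 | -0.078 0  | -0.072 4 0.0 | -0.066 7 6.3 | -0.06 7 4.9 | -0.054 4 13.5 | -0.048 3 11.5 | -0.042 3 11.3 | -0.036 5 13.2 | -0.03 6 11.2 | -0.024 7 12.2 | -0.018 8 12.8 | -0.012 10 12.7 | -0.006 4 12.5 |
```

View pics/c5.png

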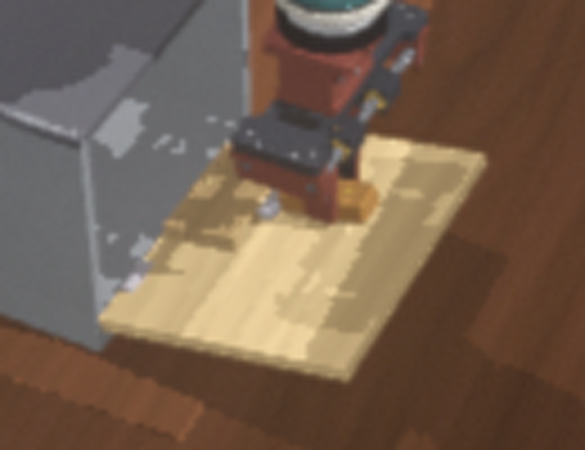

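The blade's exposed strip at (268,205) is about 10 mm, which matches fully home. I'll push firmly to confirm, then release and back off.

Run:
```python
from h import *
M=C@np.stack([-(a_),[0,1,0],n_],1)
def up(): return ((np.array(current_position())-on_door(0,0))@M).round(4)
f0=np.array(current_force())
r=servo_line(on_door(.002,.0014),QD,rate=.03,contact_N=18); print("push",r,up(),(np.array(current_force())-f0).round(1),current_finger_gap())
p=np.array(current_position())
move_gripper(.05)
servo_line(np.array(current_position())+[0,0,.05],QD,rate=.1)
move_ptp(p+C@[-.2,0,.15],QD); print(current_clock())
for nm in("top","side"):
    c=capture(nm); W=cloud(c); L=(W.reshape(-1,3)-HG)@M; cv2.imwrite(f"pics/{nm}6.png",c["image"])
    k=(L[:,0]>-.2)&(L[:,0]<-.075)&(abs(L[:,1]-YS)<.03)&(L[:,2]>.010)&(L[:,2]<.03); H=L[k]
    print(nm,"handle",len(H),np.percentile(H,[1,50,99],0).round(4).tolist() if len(H) else "",cv2.minAreaRect((H[:,:2]*1000).astype(np.float32)) if len(H)>5 else "")
a=cv2.imread("pics/top6.png")[140:290,200:400]; b=cv2.imread("pics/side6.png")[160:285,200:367]
cv2.imwrite("pics/c6.png",np.hstack([cv2.resize(a,(400,300)),cv2.resize(b,(400,300))]))
```

```text
push True [-0.0119  0.0001  0.0009] [ 0.2 -0.3  1.1] 0.02787150200666807
21.4083
top handle 249 [[-0.1422, -0.0469, 0.0112], [-0.1102, -0.0333, 0.018], [-0.0761, -0.0197, 0.0223]] ((-109.12307739257812, -33.41876983642578), (66.95345306396484, 27.775264739990234), 0.1232038363814354)
side handle 140 [[-0.1449, -0.0472, 0.0108], [-0.1142, -0.0294, 0.0165], [-0.0768, -0.0148, 0.0244]] ((-110.29036712646484, -30.196035385131836), (69.37488555908203, 35.99266815185547), 4.791428565979004)
```

View pics/c6.png

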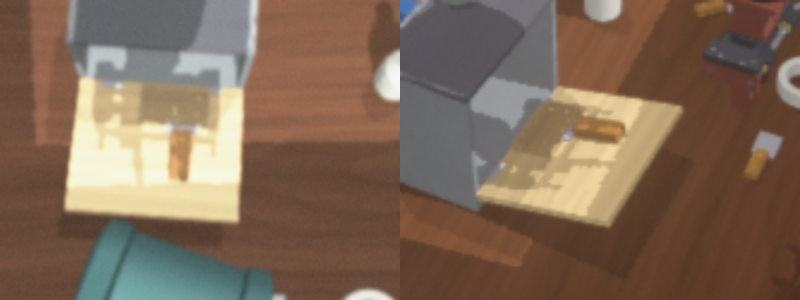

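The scraper is home: the handle spans s≈75–145 mm as it should, and the views show it lying straight at (180,153) in the top crop. Next I'll plan the push-up.

```bash
cat >> h.py <<'E'
def push_tip(th,p,Lc=.025,h=.010,ov=.0):
    a,n=dirs(th); t=np.array([np.cos(p),0,-np.sin(p)]); u=np.array([np.sin(p),0,np.cos(p)])
    if np.pi/2-th<p: v=.195*a-.012*n+Lc*t-h*u
    else: v=(.195-Lc)*a-.012*n-h*u
    return cab(v+ov*n)
def push_q(p,sg):
    z=np.array([np.cos(p),0,-np.sin(p)]); y=np.array([0,sg,0.]); return quat(C@np.stack([np.cross(y,z),y,z],1))
E
python3 - <<'E'
from h import *
print(current_position(),np.round(current_joint_pos(),2))
for p in np.radians([30,37,45,52]):
    for sg in(1,-1):
        q=push_q(p,sg); e=push_tip(1.35,p,ov=-.004)
        pts=[e+C@[-.10,0,.06],e+C@[-.06,0,0],e]+[push_tip(t,p) for t in np.linspace(1.3,0,8)]
        J=[inverse_kinematics(x,q) for x in pts]
        print(round(np.degrees(p)),sg,e.round(3),["-" if j is None else "ok" for j in J], [None if J[i] is None else np.round(J[i],2) for i in (0,2,-1)])
E
```

```text
[ 0.35465702 -0.05410459  0.21427848] [-0.34  0.01  1.99  0.    1.14  1.31]
30 1 [ 0.483 -0.03   0.041] ['-', '-', '-', '-', '-', '-', '-', '-', '-', '-', 'ok'] [None, None, array([-0.27,  0.4 ,  2.33,  2.86,  0.65,  1.7 ])]
30 -1 [ 0.483 -0.03   0.041] ['-', '-', '-', '-', '-', '-', '-', '-', '-', '-', 'ok'] [None, None, array([-0.27,  0.4 ,  2.33,  2.86,  0.65, -1.44])]
37 1 [ 0.481 -0.03   0.039] ['-', '-', '-', '-', '-', '-', '-', '-', '-', 'ok', 'ok'] [None, None, array([-0.26,  0.31,  2.25,  2.72,  0.36,  1.86])]
37 -1 [ 0.481 -0.03   0.039] ['-', '-', '-', '-', '-', '-', '-', '-', '-', 'ok', 'ok'] [None, None, array([-0.26,  0.31,  2.25,  2.72,  0.36, -1.28])]
45 1 [ 0.477 -0.03   0.037] ['-', '-', '-', '-', '-', '-', '-', 'ok', '-', '-', '-'] [None, None, None]
45 -1 [ 0.477 -0.03   0.037] ['-', '-', '-', '-', '-', '-', '-', 'ok', '-', '-', '-'] [None, None, None]
52 1 [ 0.474 -0.03   0.036] ['-', '-', '-', '-', '-', '-', '-', '-', '-', 'ok', 'ok'] [None, None, array([-0.23,  0.23,  2.03,  0.4 ,  0.24, -2.07])]
52 -1 [ 0.474 -0.03   0.036] ['-', '-', '-', '-', '-', '-', '-', '-', '-', 'ok', 'ok'] [None, None, array([-0.23,  0.23,  2.03,  0.4 ,  0.24,  1.07])]
```

```bash
cat >> h.py <<'E'
def toolR(phi,p,sg):
    z=np.array([np.cos(phi)*np.cos(p),np.sin(phi)*np.cos(p),-np.sin(p)]); y=sg*np.cross([0,0,1.],z); y/=np.linalg.norm(y)
    return np.stack([np.cross(y,z),y,z],1)   # cabinet frame
_g=np.stack(np.meshgrid([-.010,0,.010],[-.0135,0,.0135],np.linspace(-.075,0,26),indexing="ij"),-1).reshape(-1,3)
def under(th,R,s,y,gap=0.):
    """TCP (world) with tip beneath/against outer face at (s,y), touching with clearance gap"""
    a,n=dirs(th); G=_g@R.T; d=.012
    for _ in range(6):
        P=s*a+np.array([0,y,0])-d*n+G
        m=(np.abs(P[:,1])<.117)&(P@a<.197)&(P@a>0)
        ex=(P[m]@n).max()+.012; d+=ex+gap
        if abs(ex+gap)<1e-5: break
    return cab(s*a+np.array([0,y,0])-d*n)
E
python3 - <<'E'
from h import *
ths=np.linspace(1.35,0,8)
for side in(1,-1):
  for phd in(20,45,60,75,90,105):
    for pd in(20,30,40,50):
      for sg in(1,-1):
        R=toolR(-side*np.radians(phd),np.radians(pd),sg); q=quat(C@R)
        pts=[under(t,R,.175,side*.095,.003 if t>1.3 else 0) for t in ths]
        pre=pts[0]-C@R[:,2]*0-C@[.0,-side*.06,0]
        J=[inverse_kinematics(x,q) for x in [pre]+pts]
        ok="".join("-" if j is None else "o" for j in J)
        if ok.count("o")>=6: print(side,phd,pd,sg,ok,pts[0].round(3),np.round(J[1],2) if J[1] is not None else "",np.round(J[-1],2) if J[-1] is not None else "")
E
```

```text
1 60 50 1 o--oooooo [0.485 0.065 0.02 ]  [ 0.36  0.47  1.62 -0.79  1.13  0.29]
1 60 50 -1 o--oooooo [0.485 0.065 0.02 ]  [ 0.36  0.47  1.62 -0.79  1.13 -2.85]
1 75 30 1 ooooooo-- [0.489 0.065 0.036] [ 0.62  0.87  1.77 -0.95  1.3   1.1 ] 
1 75 30 -1 ooooooo-- [0.489 0.065 0.036] [ 0.62  0.87  1.77 -0.95  1.3  -2.04] 
1 75 40 1 ooooooooo [0.487 0.065 0.029] [ 0.56  0.77  1.83 -0.89  1.15  1.02] [ 0.42  0.62  1.47 -0.85  1.41  0.54]
1 75 40 -1 ooooooooo [0.487 0.065 0.029] [ 0.56  0.77  1.83 -0.89  1.15 -2.12] [ 0.42  0.62  1.47 -0.85  1.41 -2.6 ]
1 75 50 1 ooooooooo [0.486 0.065 0.021] [ 0.48  0.69  1.87 -0.82  1.    0.9 ] [ 0.35  0.55  1.47 -0.71  1.34  0.42]
1 75 50 -1 ooooooooo [0.486 0.065 0.021] [ 0.48  0.69  1.87 -0.82  1.   -2.24] [ 0.35  0.55  1.47 -0.71  1.34 -2.73]
1 90 20 1 oooooooo- [0.489 0.064 0.038] [ 0.58  1.01  1.54 -0.84  1.61  1.12] 
1 90 20 -1 oooooooo- [0.489 0.064 0.038] [ 0.58  1.01  1.54 -0.84  1.61 -2.02] 
1 90 30 1 ooooooooo [0.488 0.065 0.033] [ 0.55  0.91  1.61 -0.78  1.46  1.08] [ 0.43  0.79  1.26 -0.87  1.72  0.67]
1 90 30 -1 ooooooooo [0.488 0.065 0.033] 
[... 5906 characters left out ...]
2 -0.125  0.029] [-0.8   0.95  1.49  0.5   1.66  1.94] [-0.68  0.85  1.11  0.67  2.    2.3 ]
-1 105 30 -1 ooooooooo [ 0.472 -0.125  0.029] [-0.8   0.95  1.49  0.5   1.66 -1.2 ] [-0.68  0.85  1.11  0.67  2.   -0.84]
-1 105 40 1 ooooooooo [ 0.471 -0.125  0.021] [-0.77  0.86  1.57  0.46  1.5   1.96] [-0.65  0.76  1.15  0.58  1.89  2.3 ]
-1 105 40 -1 ooooooooo [ 0.471 -0.125  0.021] [-0.77  0.86  1.57  0.46  1.5  -1.18] [-0.65  0.76  1.15  0.58  1.89 -0.84]
-1 105 50 1 ooooooooo [ 0.468 -0.124  0.011] [-0.73  0.77  1.65  0.42  1.32  2.  ] [-0.61  0.68  1.2   0.48  1.77  2.32]
-1 105 50 -1 ooooooooo [ 0.468 -0.124  0.011] [-0.73  0.77  1.65  0.42  1.32 -1.14] [-0.61  0.68  1.2   0.48  1.77 -0.82]
```

Front approach is out of reach, so I'll lift from the left side of the door: tool pitched 40°, tip under the side edge.

Run:
```python
from h import *
R=toolR(-np.pi/2,np.radians(40),1); q=quat(C@R)
st=under(1.35,R,.175,.095,.004); pre=st+C@[0,.065,0]
move_gripper(0.0)
move_ptp(pre+[0,0,.13],q); servo_line(pre,q,rate=.2)
print(current_clock(),current_force(),servo_line(st,q,rate=.12,contact_N=8),current_position()-st)
f0=np.array(current_force())
for th in np.linspace(1.25,.1,9):
    servo_line(under(th,R,.175,.095,-.001),q,rate=.11); print(round(th,2),(np.array(current_force())-f0).round(1))
print(current_clock())
r=servo_line(under(-.06,R,.175,.095),q,rate=.05,contact_N=12)
d=(np.array(current_position())-under(0,R,.175,.095))@C; print("shut",r,d.round(4),(np.array(current_force())-f0).round(1),current_clock())
```

```text
24.2917 [ 0.7998772   0.03653942 -0.27067928] False [0.00035728 0.00029458 0.00019018]
1.25 [ 0.6  3.2 -1.8]
1.11 [ 1.4  3.7 -2.2]
0.96 [ 0.4  3.7 -1.5]
0.82 [ 0.1  2.2 -1.3]
0.68 [-4.2  2.6  4. ]
0.53 [-0.4  0.3 -0.3]
0.39 [ 0.4  0.8 -0.7]
0.24 [ 0.1 -0.  -0.4]
0.1 [-0.6  0.   0.1]
28.5667
shut True [ 0.0075 -0.      0.0002] [-0.3  0.9  0.3] 29.1333
```

Run:
```python
from h import *
R=toolR(-np.pi/2,np.radians(40),1); q=quat(C@R)
f0=np.array(current_force())
r=servo_line(np.array(current_position())+C@[.015,0,0],q,rate=.04,contact_N=20)
d=(np.array(current_position())-under(0,R,.175,.095))@C; print("push",r,d.round(4),(np.array(current_force())-f0).round(1))
servo_line(np.array(current_position())+C@[-.06,.06,.03],q,rate=.2)
move_ptp(np.array(current_position())+C@[-.10,.15,.10],q)
for nm in("top","side"):
    c=capture(nm); W=cloud(c).reshape(-1,3); L=(W-HG)@C; cv2.imwrite(f"pics/{nm}7.png",c["image"])
    m=(L[:,2]>.187)&(L[:,2]<.20)&(abs(L[:,1])<.12)&(L[:,0]>-.05)&(L[:,0]<.03); e=L[m]
    print(nm,"edge",m.sum(),np.percentile(e,[3,50,97],0).round(4).tolist())
    m=(L[:,2]>.02)&(L[:,2]<.18)&(abs(L[:,1])<.10)&(L[:,0]>-.05)&(L[:,0]<.03); e=L[m]
    print("front",len(e),np.polyfit(e[:,2],e[:,0],1))
    m=(L[:,2]>.163)&(L[:,2]<.175)&(abs(L[:,1])<.10)&(L[:,0]>-.05)&(L[:,0]<.2); print("roof x",np.percentile(L[m][:,0],[1,99]))
a=cv2.imread("pics/top7.png")[100:300,140:440]; b=cv2.imread("pics/side7.png")[100:300,140:440]
cv2.imwrite("pics/c7.png",np.vstack([cv2.resize(a,(450,300)),cv2.resize(b,(450,300))]))
print(current_clock())
```

```text
push True [ 0.0073 -0.0003 -0.0006] [-0.1 -0.4  1.1]
top edge 535 [[-0.0094, -0.1078, 0.1885], [-0.0043, -0.0014, 0.1939], [0.0024, 0.1074, 0.1976]]
front 1880 [ 0.18305575 -0.02305479]
roof x [-0.00896971  0.15141931]
side edge 108 [[-0.0133, -0.1098, 0.1879], [-0.0073, -0.0595, 0.1933], [0.0011, -0.0072, 0.1979]]
front 712 [ 0.12177644 -0.02057384]
roof x [-0.01109594  0.14970581]
30.9333
```

View pics/c7.png

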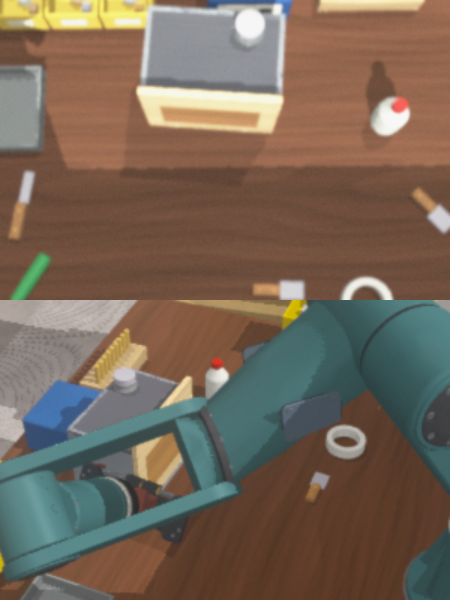

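The door is shut: its edge is upright against the cabinet front at (210,110) in the top crop, and its inner face is within about 1 mm of the hinge plane. Nothing else has moved.

Run:
```python
from h import *
print(current_force(),current_position()); print(close_job())
```

```text
[-0.2255267  -0.34606985  0.28163057] [0.50772609 0.27165543 0.33827814]
the job is handed in; nothing more can be done
None
```

I opened the door fully, slid the wide scraper home in the wide slot and pushed the door shut, in about 31 s of robot time. The job is handed in. The scraper was confirmed home before closing, but I couldn't see it once the door was shut.

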